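# Start the plate shaker under its dust cover

## Robot

A 6-joint arm with a two-finger parallel gripper is mounted at the origin on the work surface. World frame = base frame: x ahead of the robot, y to its left, z up, the work surface at z = 0. Lengths are in m, angles in rad, forces in N, time in s.
With the tool pointing down it reaches from about 0.4 to 0.925 m from the base axis. Payload 12.5 kg.
Tool frame: the origin (TCP) lies at the very end of the fingers, on their centre line; the grasp point (between the pads) lies 19 mm behind it; z points along the fingers, x is the direction in which the jaws open and shut, and the axes are right-handed (so a half turn about z gives the same grasp; the last joint's range is limited). The gripper opens to 95 mm and grips with 3 to 60 N. Pads are 20 mm wide; open, the fingers measure 119 mm over their backs; the gripper's body (75 mm by 180 mm) begins 59 mm behind the grasp point.
Start: joints at [1.124, 0.491, 1.559, -0, 1.092, -0.106], TCP at [0.209, 0.589, 0.215] pointing down, gripper open.
Joint ranges: [-3.1, 3.1], [-0.84, 2.19], [0.05, 2.79], [-1.13, 4.28], [0.06, 2.93], [-2.69, 2.69]. Speed limits (rad/s): [2.22, 2.22, 2.79, 3.14, 3.14, 3.14].

## Interface

Orientations are given as a unit quaternion [x, y, z, w].
In Python, from workcell import manip gives the robot as it stands.
- The arm moves only by the tool step_arm, never from a script. Its argument "motion" is a list of rows, each a list of 5 numbers: the shift along the tool's x, y, z in m, then the turn about the tool's z in rad, then the gripper's target within -1 to 1 (shut at 1, half-way at 0, fully open at -1). A call has exactly 8 rows; each row is the pose to reach, as a shift and turn from the pose commanded when the call began, along the tool's axes at that moment; what a row does not reach only later rows make up. A row lasts 1/12 s, in which the tool goes at most 41.7 mm and 7.16 degrees, less where a joint would pass 70% of its speed; a pose out of reach is approached as far as the arm can. A call with a gripper value outside its range is refused whole. The fingers move at their own pace and stop on an object; "newtons" is the grip in N (left out, the last holds). Time passes only in rows, so rows that repeat a pose let the fingers close, or fill a call up. It gives the time, the measured TCP pose, the force and the opening at its end, in the units of the state.
- manip.get_state(): the state, without advancing time (a new reading comes with each control period).
- manip.camera(name): name is "scene" or "top"; returns a dict with "img" (384x512x3 uint8, blue, green, red), "depth" (384x512 float32, m along the optical axis (not along the pixel's ray), 0 where there is no reading), "intrinsics" (3x3 intrinsics, pixels), "k1" (the pictures are not rectified: a ray, as slopes to the right and down, at radius r is drawn at 1 + k1 r^2 times it, then the intrinsics apply), "world_from_camera" (4x4, takes a point from camera to world coordinates). Camera axes: x right, y up, looking along -z (the intrinsics and any distortion apply to the point x, -y, -z); pixel columns grow to the right and rows downward; lengths in m; the calibration is good to about 2 mm. A picture is of the moment at which its call begins.
- manip.sign_off(): hands the job in, once; it reports no verdict.
The state is a dict: "time": time; "joint_positions": joint angles; "qvel": joint speeds; "joint_efforts": joint torques, N m; "position": TCP position; "tcp_rot": TCP orientation; "ft_force": force on the tool from outside, world axes, zero at the start; "torque": the same for the moment, N m; "opening": opening from 0.0 (shut) to 1.0 (fully open).
Only numpy, scipy, OpenCV 4.12 (cv2) and the standard library are available. Lean on these libraries where they do the work, as an engineer would, in place of code of your own. Each camera call takes 0.05 s, during which the arm holds its last target.

## Task

Start the loaded plate shaker on the bench: slide its dust cover fully open, press the start button all the way down with gentle force and hold it there for about two seconds, then let go and slide the cover fully home again. The cover's grips pass under the carrying handle but a gripper does not, so each way you must let go of one grip part-way and take the cover by the other. Leave the sample plate, petri dish and tip box where they are.

Things in the scene. Friction and masses are not known exactly. Their poses are not given: they have to be found in the camera images.
- shaker: Plate shaker, fixed: white case 260 (x) by 330 (y) by 56 mm high. Origin: centre of its underside, on the bench. z up; the cover opens along its +y; its x points from the cover track (robot side) to the sample platform. Track: along y, centre line at x = -55 mm. Platform: x = 26 to 126, y = -73 to 73 mm, with the sample plate up to 76 mm above the bench.
- handle_top (a point): Top centre of the shaker's fixed dark grey carrying handle, which bridges the cover track at shaker x = -55, y = 0 mm. It is 50 mm wide (y = -25 to +25 mm); its underside is 96 mm, its top 108 mm above the bench; its posts' inner faces stand 50 mm either side of the track's centre line, outer faces 64 mm.
- cover (a joint): Grey sliding dust cover, 84 by 170 by 6 mm; its top and the track edges are flush, 62 mm above the bench. Value: m slid along the shaker's +y; 0 = fully home over the button, 0.12 = fully open at its stop; starts 0 to 0.02. About 2 N of friction holds it where left. At 0.06 knob and tab stand 60 mm either side of the handle's middle, both free to grip with fingers closing along shaker x.
- round_knob (a point): Upright round knob on the cover, 18 mm diameter, 24 mm high (62 to 86 mm above the bench); the point is its centre, half-way up. It moves with the cover: shaker x = -55 mm, y = -120 mm + cover value. Free to grip when the cover is home to half open; under the handle when it is fully open.
- flat_tab (a point): Upright flat tab on the cover, 12 mm thick (x), 26 mm long (y), 24 mm high (62 to 86 mm above the bench); the point is its centre, half-way up. It moves with the cover: shaker x = -55 mm, y = cover value. Under the handle when the cover is home; free to grip when it is half to fully open.
- start_button (a joint): Travel of the start button, m: 0 = up, 0.006 = fully down. It is sprung: 1.5 N to start, 5 N fully down, and comes up when let go.
- start_button_top (a point): Top centre of the start button, a white round cap of 28 mm diameter in a 60 by 60 mm well sunk in the case's top: 52 mm above the bench when up, 46 mm fully down (well floor 30 mm). At shaker x = -55, y = -120 mm: under the round knob when the cover is home. With the cover fully open its edge is 92 mm away.
- plate_center (a point): Centre of the sample plate (24 shallow wells, 85 by 127 by 14 mm), lying loose on the shaker's platform. Leave it.
- dish_center (a point): Centre of the round petri dish, 94 mm diameter, 26 mm high, on the bench beside one end of the shaker. Leave it.
- tip_box_center (a point): Centre of the pipette tip box, 85 by 118 by 56 mm, on the bench beside one end of the shaker. Leave it.

How it is judged:
By the outcome, as a careful person would: the job done as asked, in the order asked, and still so for the second after the job is handed in, with the robot touching nothing.
It also fails if it takes over 72 s, if anything falls off the work surface, if the arm or the gripper's body presses on something with over 40 N, if the wrist force passes 120 N, or if a joint passes its speed limit or range.

## Working session

There is one attempt and no reset: what is moved stays moved. The work goes in short steps, Python scripts to look and compute and a tool call to move; the robot and the scene stay as the last step left them, time stands still between calls to the robot, and variables do not carry over. Pictures are saved under pics/ and viewed, and the job is handed in when it is done.

Besides the shell and the picture viewer there is one more tool, called after ">>>" as name([rows], argument=value, ...), one row to a line, values as JSON. step_arm: Moves the arm, as the interface text tells. Its arguments: {"type":"object","properties":{"motion":{"type":"array","items":{"type":"array","items":{"type":"number"}}},"newtons":{"type":"number"}},"required":["motion"]}

```bash
mkdir -p pics; ls
python3 - <<'E'
from workcell import manip
import cv2,numpy as np
for n in("scene","top"):
    c=manip.camera(n); cv2.imwrite(f"pics/{n}0.png",c["img"]); print(n,c["intrinsics"],c["k1"],c["world_from_camera"],(c["depth"]>0).mean())
print(manip.get_state())
E
```

```text
pics
scene [[381.80854707   0.         260.19656333]
 [  0.         381.80854707 196.92506468]
 [  0.           0.           1.        ]] -0.0033573916624343014 [[ 0.7130162  -0.55151166  0.43294663  0.95427392]
 [ 0.70113104  0.55659578 -0.445664   -0.37658867]
 [ 0.00481263  0.62131798  0.78354375  0.81712081]
 [ 0.          0.          0.          1.        ]] 0.996185302734375
top [[449.48499229   0.         255.11162792]
 [  0.         449.48499229 195.76298591]
 [  0.           0.           1.        ]] 0.0028239554400971284 [[ 0.02628727  0.98957036 -0.14163152  0.40244121]
 [-0.99955075  0.0239789  -0.01798089  0.0222543 ]
 [-0.01439719  0.14204056  0.98975613  1.18373842]
 [ 0.          0.          0.          1.        ]] 0.9961344401041666
{'time': 0.1, 'joint_positions': array([ 1.12440987e+00,  4.91507714e-01,  1.55936719e+00, -4.21462035e-06,
        1.09170561e+00, -1.05613365e-01]), 'qvel': array([-0.00013348, -0.00217064,  0.0005534 , -0.00091563, -0.00112826,
        0.00054994]), 'joint_efforts': array([ 4.01507306e-03, -6.13623762e+01, -2.58606005e+01,  6.94718189e-02,
        4.70961398e-02, -1.52851675e-05]), 'position': array([0.20878302, 0.58887826, 0.21412229]), 'tcp_rot': array([ 8.16766083e-01,  5.76968736e-01, -4.30307503e-04,  2.42497875e-04]), 'ft_force': array([-0.62683531,  0.99671057,  0.42973339]), 'torque': array([0.0540076 , 0.0012886 , 0.00090699]), 'opening': 1.0015774325438693}
```

View pics/top0.png

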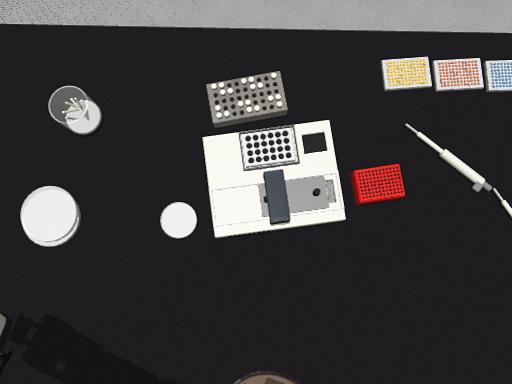

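View pics/scene0.png

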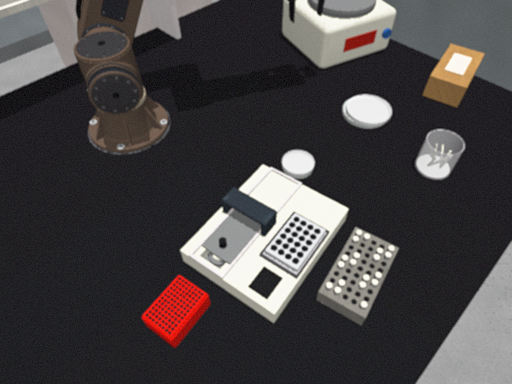

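The top view shows the shaker at about (275,180), with the handle at (277,197), the black knob at (316,192), the dish at (178,220) and the tip box at (379,184). Next I'll measure these.

```bash
cat > h.py <<'E'
from workcell import manip
import cv2,numpy as np
def ray(c,uv):
    K=c["intrinsics"];k=c["k1"];uv=np.atleast_2d(np.asarray(uv,float))
    d=np.c_[(uv[:,0]-K[0,2])/K[0,0],(uv[:,1]-K[1,2])/K[1,1]]
    s=d.copy()
    for _ in range(5): s=d/(1+k*(s**2).sum(1,keepdims=True))
    v=np.c_[s[:,0],-s[:,1],-np.ones(len(s))]
    T=c["world_from_camera"];return T[:3,3],v@T[:3,:3].T
def onz(c,uv,z):
    o,v=ray(c,uv); return o+v*((z-o[2])/v[:,2])[:,None]
def cloud(c):
    h,w=c["depth"].shape;u,v=np.meshgrid(np.arange(w),np.arange(h))
    o,d=ray(c,np.c_[u.ravel(),v.ravel()]);return (o+d*c["depth"].ravel()[:,None]).reshape(h,w,3)
def proj(c,p):
    T=c["world_from_camera"];q=(np.atleast_2d(p)-T[:3,3])@T[:3,:3]
    s=np.c_[q[:,0]/-q[:,2],-q[:,1]/-q[:,2]];s=s*(1+c["k1"]*(s**2).sum(1,keepdims=True))
    K=c["intrinsics"];return s*[K[0,0],K[1,1]]+[K[0,2],K[1,2]]
E
python3 - <<'E'
from h import *
np.set_printoptions(precision=4,suppress=True)
for n in("top","scene"):
    c=manip.camera(n);P=cloud(c);g=cv2.cvtColor(c["img"],cv2.COLOR_BGR2GRAY)
    cv2.imwrite(f"pics/{n}_z.png",cv2.resize(c["img"][100:260,160:420] if n=="top" else c["img"][150:330,160:360],None,fx=3,fy=3,interpolation=cv2.INTER_CUBIC))
    near=(np.abs(P[...,0]-.45)<.25)&(np.abs(P[...,1]+.03)<.25)
    # case
    m=((g>150)&near&(np.abs(P[...,2]-.058)<.012)).astype(np.uint8)
    m=cv2.morphologyEx(m,cv2.MORPH_CLOSE,np.ones((5,5)))
    cs=max(cv2.findContours(m,0,2)[0],key=cv2.contourArea)
    w=onz(c,cs[:,0],.056)
    r=cv2.minAreaRect((w[:,:2]*1000).astype(np.float32));print(n,"case",r)
    hm=near&(g<80)&(P[...,2]>.098)&(P[...,2]<.115)
    m=hm.astype(np.uint8);cs=max(cv2.findContours(m,0,2)[0],key=cv2.contourArea)
    w=onz(c,cs[:,0],.108);print("handle",cv2.minAreaRect((w[:,:2]*1000).astype(np.float32)),"z",np.median(P[hm][:,2]))
    km=(near&(g<60)&(P[...,2]>.075)&(P[...,2]<.095)).astype(np.uint8)
    for q in cv2.findContours(km,0,2)[0]:
        if cv2.contourArea(q)>8:
            print("knob?",cv2.contourArea(q),q[:,0].mean(0),onz(c,[q[:,0].mean(0)],.086))
E
```

```text
top case ((604.56689453125, -3.1375885009765625), (242.9949951171875, 331.4302978515625), 9.209324836730957)
handle ((559.6875610351562, -9.26650619506836), (119.41429901123047, 47.583091735839844), 9.617993354797363) z 0.108051001982163
knob? 24.0 [316.4444 191.5556] [[ 0.5737 -0.1087  0.086 ]]
knob? 9.5 [258.3333 159.    ] [[0.6524 0.0366 0.086 ]]
knob? 11.0 [266.  158.1] [[0.6551 0.0175 0.086 ]]
knob? 10.0 [273.375 157.   ] [[ 0.6584 -0.0008  0.086 ]]
knob? 9.5 [287.8 155.3] [[ 0.6635 -0.0367  0.086 ]]
knob? 8.5 [264.4 150.4] [[0.6748 0.022  0.086 ]]
knob? 10.0 [272.    149.375] [[0.6778 0.003  0.086 ]]
knob? 8.5 [287.  147.6] [[ 0.6832 -0.0344  0.086 ]]
scene case ((602.427001953125, -0.414398193359375), (242.84092712402344, 340.62469482421875), 8.310022354125977)
handle ((562.1495361328125, -10.871025085449219), (130.6899871826172, 54.313621520996094), 9.392403602600098) z 0.10926310323081911
knob? 31.0 [222.8889 241.    ] [[ 0.5792 -0.1093  0.086 ]]
knob? 42.5 [267.4583 225.75  ] [[ 0.6217 -0.0094  0.086 ]]
knob? 21.5 [225.0833 205.75  ] [[ 0.5094 -0.0393  0.086 ]]
```

```bash
sleep 1
```

```text
(no output)
```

View pics/top_z.png

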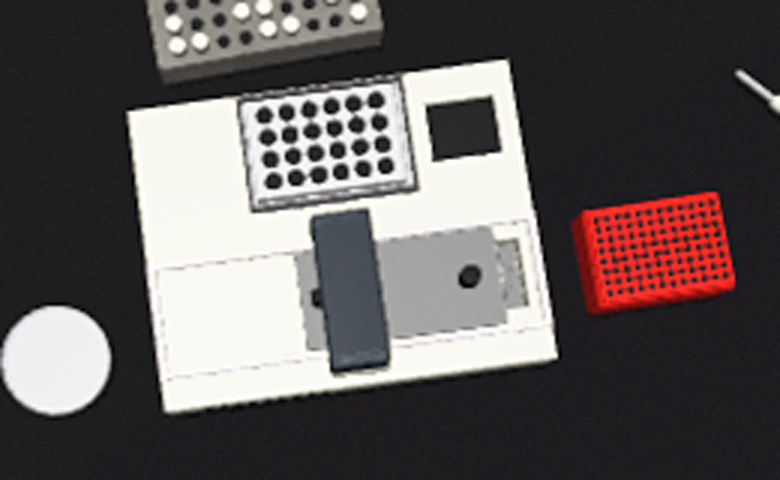

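View pics/scene_z.png

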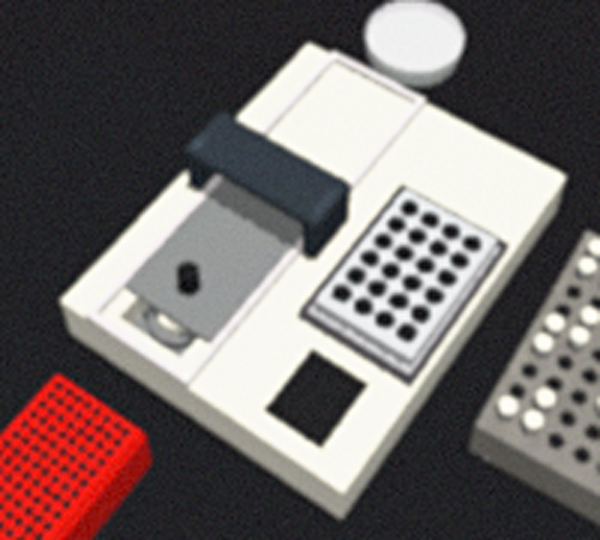

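Run:
```python
from h import *
np.set_printoptions(precision=4,suppress=True)
for n in("top","scene"):
    c=manip.camera(n);P=cloud(c);g=cv2.cvtColor(c["img"],cv2.COLOR_BGR2GRAY).astype(float)
    # edges: case outline at z=.056 around guess
    ctr=np.array([.603,-.002]);t=np.radians(8.8)
    for it in range(3):
        ex=np.array([np.cos(t),np.sin(t)]);ey=np.array([-ex[1],ex[0]])
        res={}
        for name,a,b,half,L in(("+x",ex,ey,.13,.15),("-x",-ex,ey,.13,.15),("+y",ey,ex,.165,.11),("-y",-ey,ex,.165,.11)):
            pts=[]
            for s in np.linspace(-L,L,41):
                d=np.arange(-.012,.0121,.0005)
                w=ctr+a*(half+d)[:,None]+b*s
                uv=proj(c,np.c_[w,np.full(len(w),.056)]).astype(np.float32)
                pr=cv2.remap(g.astype(np.float32),uv[:,0].reshape(1,-1),uv[:,1].reshape(1,-1),cv2.INTER_CUBIC)[0]
                gr=-np.diff(cv2.GaussianBlur(pr.reshape(1,-1),(9,1),0)[0])
                k=gr.argmax()
                if gr[k]>4: pts.append((s,half+d[k]+.00025))
            pts=np.array(pts)
            if len(pts)<8: continue
            k=np.polyfit(pts[:,0],pts[:,1],1)
            for _ in range(3):
                r=np.abs(pts[:,1]-np.polyval(k,pts[:,0]));ok=r<max(.0012,1.5*np.median(r));k=np.polyfit(pts[ok,0],pts[ok,1],1)
            res[name]=(k[0],k[1],ok.sum(),len(pts))
        print(n,{k:np.round(v,4) for k,v in res.items()})
        if it<2:
            # ex side slope k: for a=+x edge offset grows with s along ey -> rotation -k
            rots=[(-1 if q in("+x","-y") else 1)*res[q][0] for q in res]
            # only fit center by mean of opposite sides
            if "+x" in res and "-x" in res: ctr=ctr+ex*(res["+x"][1]-res["-x"][1])/2
            if "+y" in res and "-y" in res: ctr=ctr+ey*(res["+y"][1]-res["-y"][1])/2
            print("rots",np.degrees(rots)); t+=np.median(rots)
    print(n,"ctr",ctr,"yaw",np.degrees(t))
    exm=np.array([ex,ey])
    for nm,p in(("handle",(.561,-.010)),):print(nm,exm@(np.array(p)-ctr))
    print("pred handle",ctr+ex*-.055,"knob c=0",ctr-ex*.055-ey*.12)
```

```text
top {'+x': array([-0.0036,  0.1403, 24.    , 41.    ]), '-x': array([ 0.0088,  0.1215, 41.    , 41.    ]), '+y': array([ 0.0074,  0.1661, 41.    , 41.    ]), '-y': array([-0.0155,  0.1667, 40.    , 41.    ])}
rots [0.2086 0.5044 0.4238 0.8887]
top {'+x': array([-0.0007,  0.1315, 25.    , 41.    ]), '-x': array([ 0.0007,  0.1308, 41.    , 41.    ]), '+y': array([-0.0019,  0.1665, 41.    , 41.    ]), '-y': array([-0.0078,  0.1662, 41.    , 41.    ])}
rots [ 0.0428  0.0386 -0.1071  0.4483]
top {'+x': array([-0.0005,  0.1311, 25.    , 41.    ]), '-x': array([-0.0007,  0.1312, 41.    , 41.    ]), '+y': array([-0.0026,  0.1664, 41.    , 41.    ]), '-y': array([-0.007 ,  0.1664, 40.    , 41.    ])}
top ctr [ 0.6126 -0.0006] yaw 9.304775165829234
handle [-0.0524 -0.0009]
pred handle [ 0.5583 -0.0095] knob c=0 [ 0.5777 -0.128 ]
scene {'+x': array([-0.0062,  0.1361, 40.    , 41.    ]), '-x': array([ 0.0097,  0.1213, 31.    , 33.    ]), '+y': array([-0.0226,  0.1705, 38.    , 41.    ]), '-y': array([ 0.008 ,  0.1642, 36.    , 41.    ])}
rots [ 0.3564  0.5574 -1.293  -0.4611]
scene {'+x': array([-0.0093,  0.134 , 30.    , 41.    ]), '-x': array([ 0.0109,  0.1286, 33.    , 33.    ]), '+y': array([-0.026 ,  0.1671, 34.    , 41.    ]), '-y': array([ 0.0055,  0.1673, 36.    , 41.    ])}
rots [ 0.5323  0.6221 -1.4887 -0.3149]
scene {'+x': array([-0.0068,  0.1314, 22.    , 41.    ]), '-x': array([ 0.0088,  0.1314, 33.    , 33.    ]), '+y': array([-0.0203,  0.168 , 27.    , 41.    ]), '-y': array([ 0.0076,  0.1672, 36.    , 41.    ])}
scene ctr [0.6126 0.0025] yaw 8.856339715523317
handle [-0.0529 -0.0044]
pred handle [ 0.5582 -0.0059] knob c=0 [ 0.5767 -0.1245]
```

```bash
cat >> h.py <<'E'
from scipy.spatial.transform import Rotation as R
C=np.array([.6126,.0005]);YAW=np.radians(9.3)
EX=np.array([np.cos(YAW),np.sin(YAW)]);EY=np.array([-EX[1],EX[0]])
def S(x,y,z): return np.r_[C+EX*x+EY*y,z]
def toS(p): d=np.asarray(p)[:2]-C; return np.r_[d@EX,d@EY,p[2]]
def go(target):
    s=manip.get_state();r=R.from_quat(s["tcp_rot"]).as_matrix()
    yaw=np.arctan2(r[1,0],r[0,0]); dt=(yaw-YAW+np.pi)%(2*np.pi)-np.pi
    print("t",round(s["time"],2),"S",toS(s["position"]).round(4),"shift",(r.T@(target-s["position"])).round(4),"turn",round(dt,4),"F",s["ft_force"].round(2),"open",round(s["opening"],3))
E
python3 -c "
from h import *
go(S(-.055,-.102,.16)); print(S(-.055,-.102,.16), toS((.576,-.109,0)),manip.get_state()['joint_positions'])"
```

```text
t 0.3 S [-0.3033  0.646   0.2144] shift [-0.5355  0.5783  0.0546] turn 1.0676 F [ 0.08 -0.7   0.07] open 1.004
[ 0.57480653 -0.10904749  0.16      ] [-0.05381454 -0.102146    0.        ] [ 1.12439108e+00  4.91153800e-01  1.55909013e+00  2.37047855e-05
  1.09170353e+00 -1.05582129e-01]
```

>>> step_arm([
  [-0.012,0.013,0,0.06,-1],
  [-0.034,0.037,0,0.16,-1],
  [-0.06,0.065,0,0.26,-1],
  [-0.085,0.092,0,0.36,-1],
  [-0.11,0.119,0,0.46,-1],
  [-0.135,0.146,0,0.56,-1],
  [-0.16,0.173,0,0.66,-1],
  [-0.185,0.2,0,0.76,-1],
], newtons=20)

```text
time: 0.97
position: [0.336, 0.3463, 0.2148]
tcp_rot: [0.973, 0.231, 0.0, -0.0]
ft_force: [1.3, 0.7, -0.2]
opening: 0.998
```

```bash
python3 -c "
from h import *
go(S(-.055,-.102,.16))"
```

```text
t 0.97 S [-0.2171  0.3859  0.2148] shift [0.0091 0.5141 0.0547] turn 0.3031 F [ 1.29  0.72 -0.2 ] open 0.998
```

>>> step_arm([
  [0,0.035,0,0.05,-1],
  [0,0.07,0,0.1,-1],
  [0,0.107,0,0.15,-1],
  [0,0.144,0,0.2,-1],
  [0,0.181,0,0.25,-1],
  [0,0.218,0,0.3,-1],
  [0,0.255,0,0.303,-1],
  [0,0.29,0,0.303,-1],
])

```text
time: 1.63
position: [0.4675, 0.0874, 0.2148]
tcp_rot: [0.997, 0.083, 0.0, -0.0]
ft_force: [-0.4, 0.7, 0.8]
opening: 0.996
```

```bash
python3 -c "
from h import *
go(S(-.055,-.102,.16))"
```

```text
t 1.63 S [-0.1292  0.1092  0.2148] shift [0.0733 0.2115 0.0548] turn 0.0039 F [-0.38  0.68  0.76] open 0.996
```

>>> step_arm([
  [0.01,0.03,0,0,-1],
  [0.02,0.062,0,0,-1],
  [0.03,0.095,0,0,0],
  [0.042,0.128,0.008,0,0],
  [0.055,0.16,0.02,0,0],
  [0.066,0.188,0.035,0,0],
  [0.073,0.205,0.048,0,0],
  [0.073,0.2115,0.055,0,0],
])

```text
time: 2.3
position: [0.5748, -0.1093, 0.1578]
tcp_rot: [0.997, 0.082, -0.0, -0.0]
ft_force: [-0.4, -0.2, -0.2]
opening: 0.637
```

>>> step_arm([
  [0,0,0,0,0],
  [0,0,0,0,0],
  [0,0,0,0,0],
  [0,0,0,0,0],
  [0,0,0,0,0],
  [0,0,0,0,0],
  [0,0,0,0,0],
  [0,0,0,0,0],
])

```text
time: 2.97
position: [0.574, -0.1069, 0.1599]
tcp_rot: [0.997, 0.084, 0.0, 0.0]
ft_force: [0.3, 0.2, 0.1]
opening: 0.501
```

```bash
python3 -c "
from h import *
go(S(-.055,-.102,.065))
for n in('top','scene'):
    c=manip.camera(n); i=c['img'][100:260,200:400] if n=='top' else c['img'][130:310,140:340]
    cv2.imwrite(f'pics/{n}_1.png',cv2.resize(i,None,fx=3,fy=3,interpolation=cv2.INTER_CUBIC))
"
```

```text
t 2.97 S [-0.0554 -0.0997  0.1599] shift [0.0004 0.0023 0.0949] turn 0.005 F [0.33 0.22 0.1 ] open 0.501
```

View pics/scene_1.png

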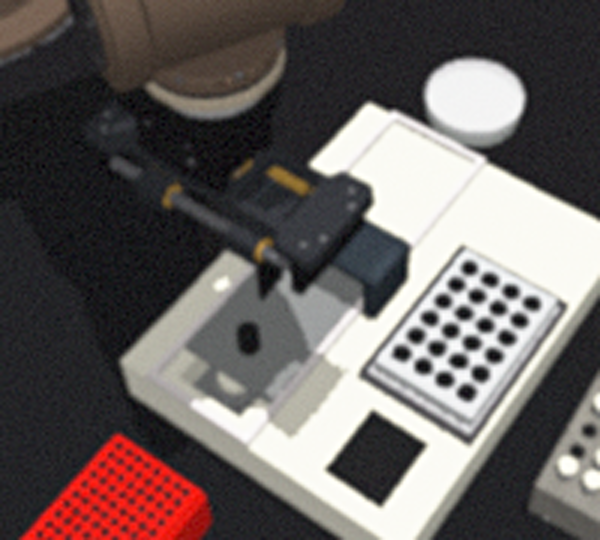

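View pics/top_1.png

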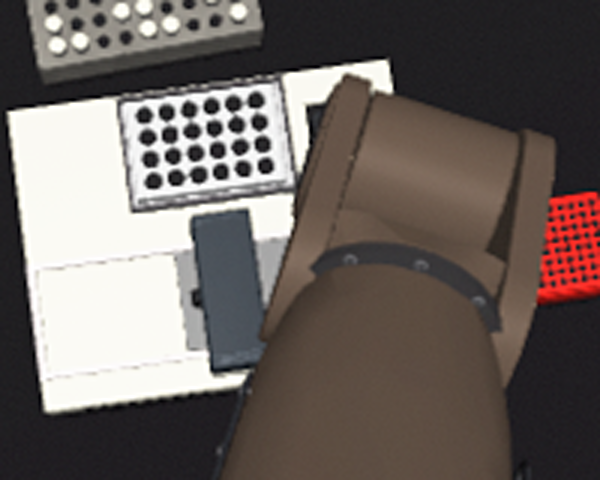

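The scene view shows the open fingers at (285,275), directly above the line of the knob at (248,337). Next I descend and grip.

>>> step_arm([
  [0,0.001,0.015,0.002,0],
  [0,0.002,0.035,0.004,0],
  [0,0.002,0.055,0.004,0],
  [0,0.002,0.072,0.004,0],
  [0,0.002,0.085,0.004,0],
  [0,0.002,0.092,0.004,0],
  [0,0.002,0.095,0.004,0],
  [0,0.002,0.095,0.004,0],
], newtons=15)

```text
time: 3.73
position: [0.5743, -0.1091, 0.0643]
tcp_rot: [0.997, 0.081, -0.0, -0.0]
ft_force: [0.2, 0.3, -0.1]
opening: 0.499
```

```bash
python3 -c "
from h import *
go(S(-.055,-.102,.065))
for n in('scene',):
    c=manip.camera(n); i=c['img'][130:310,140:340]
    cv2.imwrite(f'pics/{n}_2.png',cv2.resize(i,None,fx=3,fy=3,interpolation=cv2.INTER_CUBIC))
"
```

```text
t 3.73 S [-0.0555 -0.102   0.0643] shift [ 0.0005  0.     -0.0007] turn 0.0006 F [ 0.16  0.31 -0.09] open 0.499
```

View pics/scene_2.png

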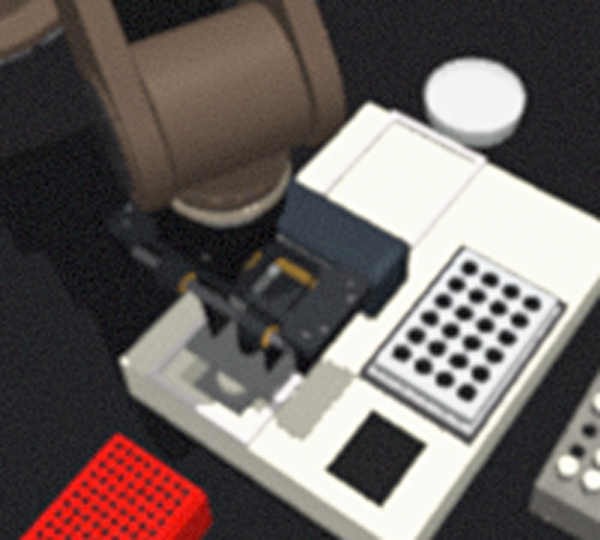

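The fingers at (215,315) and (275,355) straddle the knob at (245,335). Closing now.

>>> step_arm([
  [0,0,0,0,0.4],
  [0,0,0,0,0.6],
  [0,0,0,0,1],
  [0,0,0,0,1],
  [0,0,0,0,1],
  [0,0,0,0,1],
  [0,0,0,0,1],
  [0,0,0,0,1],
])

```text
time: 4.45
position: [0.5755, -0.1091, 0.065]
tcp_rot: [0.997, 0.081, 0.001, 0.0]
ft_force: [5.2, 1.2, -1.5]
opening: 0.182
```

```bash
python3 -c "
from h import *
go(S(-.055,-.060,.065))"
```

```text
t 4.45 S [-0.0543 -0.1022  0.065 ] shift [-0.0007 -0.0422 -0.0001] turn 0.0006 F [ 5.19  1.17 -1.55] open 0.182
```

>>> step_arm([
  [0.001,-0.002,0,0,1],
  [0.001,-0.008,0,0,1],
  [0.001,-0.016,0,0,1],
  [0.001,-0.024,0,0,1],
  [0.001,-0.032,0,0,1],
  [0.001,-0.04,0,0,1],
  [0.001,-0.046,0,0,1],
  [0.001,-0.047,0,0,1],
])

```text
time: 5.12
position: [0.5676, -0.061, 0.0649]
tcp_rot: [0.997, 0.082, 0.0, -0.0]
ft_force: [0.6, -1.7, 6.2]
opening: 0.185
```

```bash
python3 -c "
from h import *
go(S(-.054,-.055,.065))
for n in('scene',):
    c=manip.camera(n); i=c['img'][130:310,140:340]
    cv2.imwrite(f'pics/{n}_3.png',cv2.resize(i,None,fx=3,fy=3,interpolation=cv2.INTER_CUBIC))
"
```

```text
t 5.12 S [-0.0543 -0.0534  0.0649] shift [ 0.0003  0.0016 -0.0001] turn 0.0018 F [ 0.57 -1.68  6.2 ] open 0.185
```

View pics/scene_3.png

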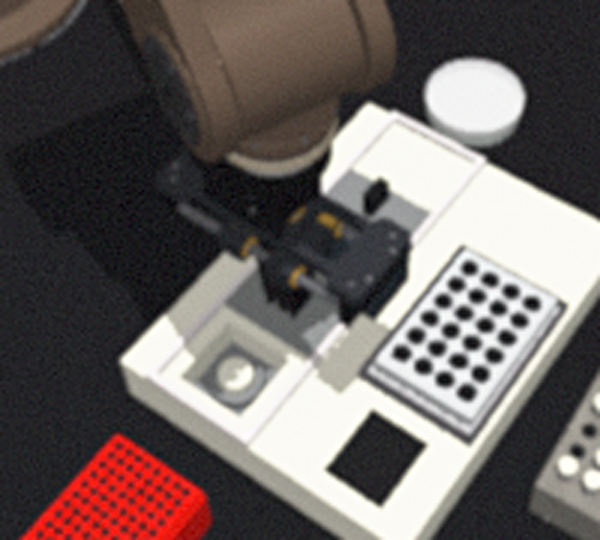

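The tab at (375,195) is now clear on the far side of the handle and the button at (238,375) is exposed. Release, lift, and cross.

>>> step_arm([
  [0,0,0,0,0],
  [0,0,0,0,0],
  [0,0,0,0,0],
  [0,0,0,0,0],
  [0,0,-0.01,0,0],
  [0,0,-0.03,0,0],
  [0,0,-0.055,0,0],
  [0,0,-0.08,0,0],
])

```text
time: 5.83
position: [0.5674, -0.0625, 0.1459]
tcp_rot: [0.997, 0.081, -0.0, -0.0]
ft_force: [0.4, -0.1, -0.3]
opening: 0.499
```

```bash
python3 -c "
from h import *
go(S(-.054,.066,.145))"
```

```text
t 5.83 S [-0.0548 -0.0549  0.1459] shift [ 0.0009 -0.1209  0.0009] turn 0.0004 F [ 0.37 -0.12 -0.25] open 0.499
```

>>> step_arm([
  [0.001,-0.01,0,0,0],
  [0.001,-0.03,0,0,0],
  [0.001,-0.055,0,0,0],
  [0.001,-0.08,0,0,0],
  [0.001,-0.102,0,0,0],
  [0.001,-0.115,0,0,0],
  [0.001,-0.12,0,0,0],
  [0.001,-0.12,0,0,0],
])

```text
time: 6.5
position: [0.5492, 0.0567, 0.1447]
tcp_rot: [0.997, 0.082, 0.0, -0.0]
ft_force: [0.3, -0.9, 1.0]
opening: 0.498
```

```bash
python3 -c "
from h import *
go(S(-.054,.066,.065))
for n in('scene','top'):
    c=manip.camera(n); i=c['img'][110:290,180:380] if n=='scene' else c['img'][100:260,200:400]
    cv2.imwrite(f'pics/{n}_4.png',cv2.resize(i,None,fx=3,fy=3,interpolation=cv2.INTER_CUBIC))
"
```

```text
t 6.5 S [-0.0535  0.0657  0.1447] shift [-0.0005 -0.0003  0.0797] turn 0.002 F [ 0.35 -0.89  0.98] open 0.498
```

View pics/scene_4.png

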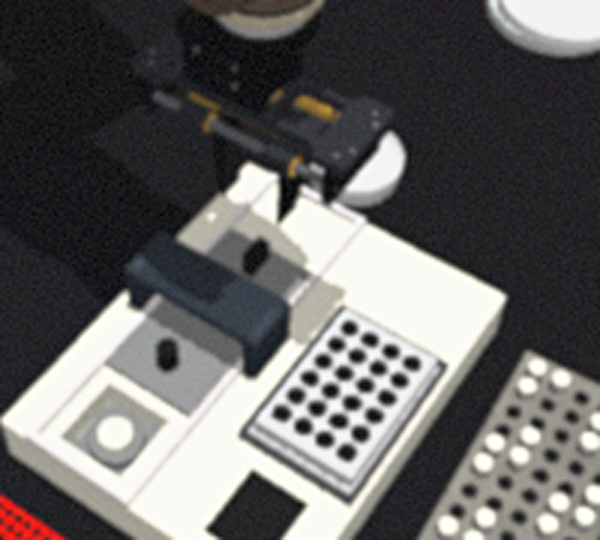

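The tab at (257,255) and knob at (167,353) are both free, and the button is at (113,433). Descend on the tab.

>>> step_arm([
  [0,0,0.012,0,0],
  [0,0,0.03,0,0],
  [0,0,0.048,0,0],
  [0,0,0.063,0,0],
  [0,0,0.073,0,0],
  [0,0,0.079,0,0],
  [0,0,0.08,0,0],
  [0,0,0.08,0,0],
])

```text
time: 7.27
position: [0.5494, 0.0557, 0.0647]
tcp_rot: [0.997, 0.081, -0.0, -0.0]
ft_force: [-0.4, 0.2, -0.1]
opening: 0.499
```

>>> step_arm([
  [0,0,0,0,0.4],
  [0,0,0,0,0.7],
  [0,0,0,0,1],
  [0,0,0,0,1],
  [0,0,0,0,1],
  [0,0,0,0,1],
  [0,0,0,0,1],
  [0,0,0,0,1],
])

```text
time: 7.93
position: [0.5484, 0.056, 0.0647]
tcp_rot: [0.997, 0.081, -0.001, -0.0]
ft_force: [-5.6, -0.3, 5.4]
opening: 0.124
```

```bash
python3 -c "
from h import *
go(S(-.054,.12,.065))"
```

```text
t 7.93 S [-0.0543  0.0651  0.0647] shift [ 0.0004 -0.0549 -0.0003] turn 0.0008 F [-5.58 -0.29  5.36] open 0.124
```

>>> step_arm([
  [-0.001,-0.003,0,0,1],
  [-0.001,-0.01,0,0,1],
  [-0.001,-0.018,0,0,1],
  [-0.001,-0.026,0,0,1],
  [-0.001,-0.034,0,0,1],
  [-0.001,-0.042,0,0,1],
  [-0.001,-0.048,0,0,1],
  [-0.001,-0.05,0,0,1],
])

```text
time: 8.6
position: [0.5401, 0.1064, 0.0647]
tcp_rot: [0.997, 0.082, 0.0, -0.0]
ft_force: [-0.2, -1.6, 4.5]
opening: 0.124
```

>>> step_arm([
  [0,-0.001,0,0,1],
  [0,-0.002,0,0,1],
  [0,-0.003,0,0,1],
  [0,-0.004,0,0,1],
  [0,-0.005,0,0,1],
  [0,-0.006,0,0,1],
  [0,-0.006,0,0,1],
  [0,-0.006,0,0,1],
])

```text
time: 9.27
position: [0.5396, 0.1093, 0.0646]
tcp_rot: [0.997, 0.081, 0.0, 0.001]
ft_force: [1.2, -15.1, 3.7]
opening: 0.127
```

```bash
python3 -c "
from h import *
go(S(-.054,.12,.065))"
```

```text
t 9.27 S [-0.0544  0.1192  0.0646] shift [ 0.0004 -0.0008 -0.0004] turn 0.0005 F [  1.18 -15.06   3.69] open 0.127
```

>>> step_arm([
  [0,0,0,0,0],
  [0,0,0,0,0],
  [0,0,0,0,0],
  [0,0,0,0,0],
  [0,0,-0.01,0,0],
  [0,0,-0.03,0,0],
  [0,0,-0.055,0,0.5],
  [0,0,-0.08,0,1],
])

```text
time: 9.93
position: [0.5388, 0.1113, 0.146]
tcp_rot: [0.997, 0.082, -0.0, -0.0]
ft_force: [0.6, 0.2, -0.6]
opening: 0.412
```

```bash
python3 -c "
from h import *
go(S(-.054,-.12,.145))
for n in('scene',):
    c=manip.camera(n); i=c['img'][110:290,180:380] if n=='scene' else c['img'][100:260,200:400]
    cv2.imwrite(f'pics/{n}_5.png',cv2.resize(i,None,fx=3,fy=3,interpolation=cv2.INTER_CUBIC))
    g=cv2.cvtColor(c['img'],cv2.COLOR_BGR2GRAY);P=cloud(c)
    for y in (-.12,): print((proj(c,S(-.054,y,.052))-[180,110])*3)
    m=((g>200)&(np.abs(P[...,2]-.052)<.004)&(np.hypot(P[...,0]-S(-.055,-.12,0)[0],P[...,1]-S(-.055,-.12,0)[1])<.022)).astype(np.uint8)
    v,u=np.nonzero(m); w=onz(c,np.c_[u,v],.052).mean(0); print(m.sum(),w,toS(w))
"
```

```text
t 9.93 S [-0.0549  0.1213  0.146 ] shift [0.0007 0.2413 0.0009] turn 0.0009 F [ 0.59  0.2  -0.61] open 0.412
[[114.41583616 430.09315854]]
98 [ 0.57952566 -0.12770501  0.052     ] [-0.05335802 -0.12117491  0.052     ]
```

View pics/scene_5.png

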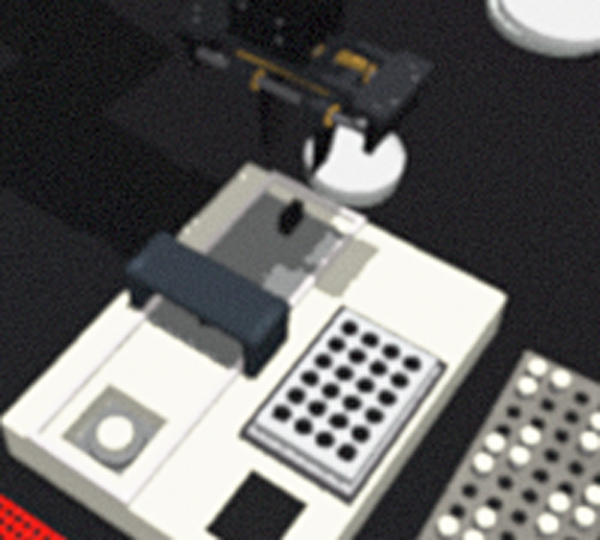

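The cover is fully open, with the tab at (290,217). The button at (114,432) measures shaker (-0.053, -0.121). Move above it with the fingers shut.

>>> step_arm([
  [0.001,0.015,-0.005,0,1],
  [0.001,0.05,-0.005,0,1],
  [0.001,0.09,-0.005,0,1],
  [0.001,0.13,-0.005,0,1],
  [0.001,0.17,-0.005,0,1],
  [0.001,0.205,-0.005,0,1],
  [0.001,0.232,-0.005,0,1],
  [0.001,0.2415,-0.005,0,1],
])

```text
time: 10.65
position: [0.5797, -0.1304, 0.1501]
tcp_rot: [0.997, 0.08, 0.0, 0.0]
ft_force: [0.2, 0.7, 0.0]
opening: 0.006
```

>>> step_arm([
  [0,0,0.012,0,1],
  [0,0,0.03,0,1],
  [0,0,0.048,0,1],
  [0,0,0.064,0,1],
  [0,0,0.076,0,1],
  [0,0,0.082,0,1],
  [0,0,0.084,0,1],
  [0,0,0.084,0,1],
])

```text
time: 11.32
position: [0.5794, -0.1267, 0.0657]
tcp_rot: [0.997, 0.082, -0.0, -0.0]
ft_force: [-0.8, -0.1, 0.2]
opening: 0.006
```

```bash
python3 -c "
from h import *
go(S(-.054,-.1205,.046))"
```

```text
t 11.32 S [-0.0533 -0.1202  0.0657] shift [-0.0007  0.0003  0.0197] turn 0.001 F [-0.76 -0.12  0.23] open 0.006
```

>>> step_arm([
  [0,0,0.003,0,1],
  [0,0,0.006,0,1],
  [0,0,0.009,0,1],
  [0,0,0.011,0,1],
  [0,0,0.013,0,1],
  [0,0,0.015,0,1],
  [0,0,0.016,0,1],
  [0,0,0.016,0,1],
])

```text
time: 11.98
position: [0.5794, -0.1271, 0.0496]
tcp_rot: [0.997, 0.081, 0.0, -0.0]
ft_force: [-1.3, 0.3, 3.0]
opening: 0.006
```

```bash
python3 -c "
from h import *
go(S(-.054,-.1205,.046))"
```

```text
t 11.98 S [-0.0534 -0.1205  0.0496] shift [-0.0006 -0.      0.0036] turn 0.0006 F [-1.26  0.3   3.  ] open 0.006
```

>>> step_arm([
  [0,0,0.001,0,1],
  [0,0,0.002,0,1],
  [0,0,0.003,0,1],
  [0,0,0.0036,0,1],
  [0,0,0.004,0,1],
  [0,0,0.0042,0,1],
  [0,0,0.0042,0,1],
  [0,0,0.0042,0,1],
])

```text
time: 12.65
position: [0.5794, -0.127, 0.0462]
tcp_rot: [0.997, 0.081, 0.0, 0.0]
ft_force: [-3.9, 0.8, 12.1]
opening: 0.006
```

```bash
python3 -c "
from h import *
go(S(-.054,-.1205,.046))"
```

```text
t 12.65 S [-0.0533 -0.1205  0.0462] shift [-0.0007 -0.      0.0002] turn 0.0007 F [-3.85  0.79 12.07] open 0.006
```

Bottomed at 12 N, against about 5 N for full travel. Ease off 0.2 mm and hold.

>>> step_arm([
  [0,0,-0.0002,0,1],
  [0,0,-0.0002,0,1],
  [0,0,-0.0002,0,1],
  [0,0,-0.0002,0,1],
  [0,0,-0.0002,0,1],
  [0,0,-0.0002,0,1],
  [0,0,-0.0002,0,1],
  [0,0,-0.0002,0,1],
])

```text
time: 13.32
position: [0.5794, -0.127, 0.0462]
tcp_rot: [0.997, 0.081, 0.0, 0.0]
ft_force: [-4.6, -0.1, 9.8]
opening: 0.001
```

>>> step_arm([
  [0,0,0,0,1],
  [0,0,0,0,1],
  [0,0,0,0,1],
  [0,0,0,0,1],
  [0,0,0,0,1],
  [0,0,0,0,1],
  [0,0,0,0,1],
  [0,0,0,0,1],
])

```text
time: 13.98
position: [0.5794, -0.127, 0.0462]
tcp_rot: [0.997, 0.081, 0.0, 0.0]
ft_force: [-3.3, 0.5, 10.1]
opening: 0.001
```

>>> step_arm([
  [0,0,0,0,1],
  [0,0,0,0,1],
  [0,0,-0.01,0,1],
  [0,0,-0.03,0,1],
  [0,0,-0.055,0,1],
  [0,0,-0.08,0,1],
  [0,0,-0.095,0,1],
  [0,0,-0.1,0,1],
])

```text
time: 14.65
position: [0.5801, -0.1272, 0.1483]
tcp_rot: [0.997, 0.081, 0.002, 0.001]
ft_force: [0.3, 0.2, -0.1]
opening: 0.002
```

```bash
python3 -c "
from h import *
go(S(-.0555,.1205,.145))
for n in('scene',):
    c=manip.camera(n); i=c['img'][110:290,180:380]
    cv2.imwrite(f'pics/{n}_6.png',cv2.resize(i,None,fx=3,fy=3,interpolation=cv2.INTER_CUBIC))
"
```

```text
t 14.65 S [-0.0527 -0.1208  0.1483] shift [-0.0027 -0.2413  0.0029] turn 0.0008 F [ 0.3   0.18 -0.13] open 0.002
```

View pics/scene_6.png

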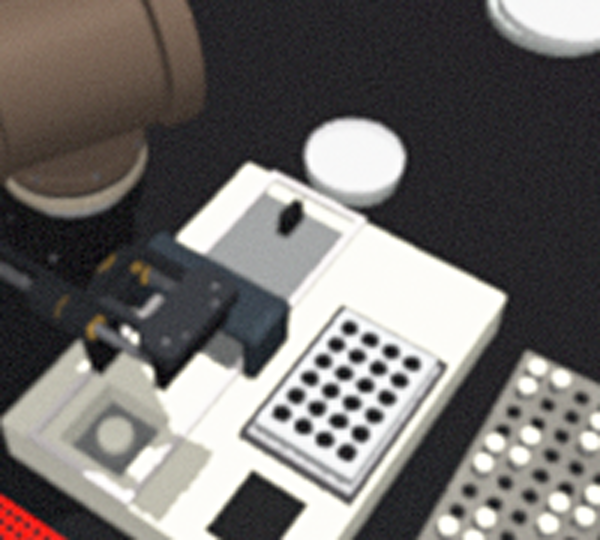

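The button was held hard on its stop (the height stayed at 46.2 mm for both commands) for about 1.9 s, then released. The cover is still open, with the tab at (290,217). Back to the tab.

>>> step_arm([
  [-0.0005,-0.015,0.003,0,1],
  [-0.001,-0.05,0.003,0,1],
  [-0.0015,-0.09,0.003,0,0],
  [-0.002,-0.13,0.003,0,0],
  [-0.002,-0.17,0.003,0,0],
  [-0.002,-0.205,0.003,0,0],
  [-0.002,-0.232,0.003,0,0],
  [-0.002,-0.241,0.003,0,0],
])

```text
time: 15.37
position: [0.5362, 0.1142, 0.1411]
tcp_rot: [0.997, 0.083, -0.001, -0.0]
ft_force: [-0.4, 0.7, -0.6]
opening: 0.367
```

>>> step_arm([
  [0,0,0.002,0,0],
  [0,0,0.01,0,0],
  [0,0,0.03,0,0],
  [0,0,0.05,0,0],
  [0,0,0.066,0,0],
  [0,0,0.077,0,0],
  [0,0,0.08,0,0],
  [0,0,0.08,0,0],
])

```text
time: 16.03
position: [0.5379, 0.109, 0.0623]
tcp_rot: [0.997, 0.081, -0.001, 0.0]
ft_force: [-0.7, 0.8, 1.1]
opening: 0.5
```

>>> step_arm([
  [0,0,0,0,0.4],
  [0,0,0,0,0.7],
  [0,0,0,0,1],
  [0,0,0,0,1],
  [0,0,0,0,1],
  [0,0,0,0,1],
  [0,0,0,0,1],
  [0,0,0,0,1],
])

```text
time: 16.7
position: [0.5394, 0.1106, 0.0627]
tcp_rot: [0.997, 0.081, 0.001, -0.0]
ft_force: [5.4, -0.6, -3.3]
opening: 0.125
```

```bash
python3 -c "
from h import *
go(S(-.055,.057,.065))"
```

```text
t 16.7 S [-0.0545  0.1205  0.0627] shift [-0.0006  0.0635 -0.0023] turn 0.0008 F [ 5.42 -0.61 -3.27] open 0.125
```

>>> step_arm([
  [0.001,0.003,0,0,1],
  [0.001,0.012,0,0,1],
  [0.001,0.022,0,0,1],
  [0.001,0.032,0,0,1],
  [0.001,0.042,0,0,1],
  [0.001,0.052,0,0,1],
  [0.001,0.06,0,0,1],
  [0.001,0.063,0,0,1],
])

```text
time: 17.37
position: [0.5498, 0.047, 0.0626]
tcp_rot: [0.997, 0.081, 0.0, 0.0]
ft_force: [2.9, 4.0, -2.7]
opening: 0.125
```

>>> step_arm([
  [0,0,0,0,1],
  [0,0,0,0,0],
  [0,0,0,0,0],
  [0,0,0,0,0],
  [0,0,-0.01,0,0],
  [0,0,-0.03,0,0],
  [0,0,-0.055,0,0],
  [0,0,-0.08,0,0],
])

```text
time: 18.03
position: [0.549, 0.0488, 0.144]
tcp_rot: [0.997, 0.082, -0.0, -0.0]
ft_force: [0.1, 0.2, 0.9]
opening: 0.495
```

```bash
python3 -c "
from h import *
go(S(-.0545,-.0635,.145))
for n in('scene',):
    c=manip.camera(n); i=c['img'][110:290,180:380]
    cv2.imwrite(f'pics/{n}_7.png',cv2.resize(i,None,fx=3,fy=3,interpolation=cv2.INTER_CUBIC))
"
```

```text
t 18.03 S [-0.0549  0.0579  0.144 ] shift [ 0.0003  0.1214 -0.001 ] turn 0.0011 F [0.14 0.17 0.88] open 0.495
```

View pics/scene_7.png

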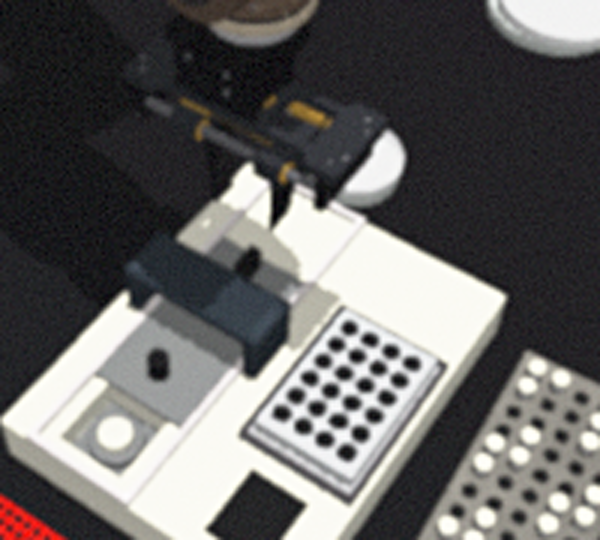

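The knob at (158,363) is clear again. Cross over and take it.

>>> step_arm([
  [0.0005,0.01,-0.001,0,0],
  [0.0005,0.03,-0.001,0,0],
  [0.0005,0.055,-0.001,0,0],
  [0.0005,0.08,-0.001,0,0],
  [0.0005,0.102,-0.001,0,0],
  [0.0005,0.115,-0.001,0,0],
  [0.0005,0.121,-0.001,0,0],
  [0.0005,0.121,-0.001,0,0],
])

```text
time: 18.75
position: [0.5695, -0.0717, 0.1433]
tcp_rot: [0.997, 0.081, -0.0, -0.0]
ft_force: [0.6, -0.7, -0.6]
opening: 0.502
```

>>> step_arm([
  [0,0,0.005,0,0],
  [0,0,0.02,0,0],
  [0,0,0.04,0,0],
  [0,0,0.058,0,0],
  [0,0,0.07,0,0],
  [0,0,0.077,0,0],
  [0,0,0.079,0,0],
  [0,0,0.079,0,0],
])

```text
time: 19.42
position: [0.5695, -0.0702, 0.0644]
tcp_rot: [0.997, 0.082, -0.0, -0.0]
ft_force: [-0.1, 0.6, 0.3]
opening: 0.499
```

>>> step_arm([
  [0,0,0,0,0.4],
  [0,0,0,0,0.6],
  [0,0,0,0,1],
  [0,0,0,0,1],
  [0,0,0,0,1],
  [0,0,0,0,1],
  [0,0,0,0,1],
  [0,0,0,0,1],
])

```text
time: 20.08
position: [0.5693, -0.0709, 0.0649]
tcp_rot: [0.997, 0.081, -0.0, -0.0]
ft_force: [-3.5, -0.3, 5.5]
opening: 0.183
```

```bash
python3 -c "
from h import *
go(S(-.0545,-.1205,.065))"
```

```text
t 20.08 S [-0.0543 -0.0635  0.0649] shift [-0.0003  0.057  -0.0001] turn 0.0007 F [-3.5  -0.29  5.54] open 0.183
```

>>> step_arm([
  [0,0.003,0,0,1],
  [0,0.011,0,0,1],
  [0,0.02,0,0,1],
  [0,0.029,0,0,1],
  [0,0.038,0,0,1],
  [0,0.046,0,0,1],
  [0,0.052,0,0,1],
  [0,0.053,0,0,1],
])

```text
time: 20.75
position: [0.578, -0.1238, 0.0649]
tcp_rot: [0.997, 0.081, -0.0, -0.0]
ft_force: [-3.4, 1.8, 7.2]
opening: 0.186
```

>>> step_arm([
  [0,0.001,0,0,1],
  [0,0.002,0,0,1],
  [0,0.003,0,0,1],
  [0,0.004,0,0,1],
  [0,0.005,0,0,1],
  [0,0.006,0,0,1],
  [0,0.006,0,0,1],
  [0,0.006,0,0,1],
])

```text
time: 21.42
position: [0.5785, -0.127, 0.0648]
tcp_rot: [0.997, 0.081, -0.001, -0.001]
ft_force: [-4.0, 14.0, 8.0]
opening: 0.187
```

```bash
python3 -c "
from h import *
go(S(-.0545,-.1205,.065))"
```

```text
t 21.42 S [-0.0543 -0.1203  0.0648] shift [-0.0002  0.0002 -0.0002] turn 0.0003 F [-3.99 14.    7.98] open 0.187
```

The cover is against the home stop (14 N reaction). Release, lift, and move clear so the top camera can see.

>>> step_arm([
  [0,0,0,0,0],
  [0,0,0,0,0],
  [0,0,0,0,0],
  [0,0,0,0,0],
  [0,0,-0.01,0,0],
  [0,0,-0.03,0,0],
  [0,0,-0.055,0,0],
  [0,0,-0.08,0,0],
])

```text
time: 22.08
position: [0.579, -0.1291, 0.1459]
tcp_rot: [0.997, 0.081, -0.0, -0.0]
ft_force: [-0.3, -0.6, 0.2]
opening: 0.499
```

>>> step_arm([
  [0,0,-0.03,0,0],
  [0,0,-0.06,0,0],
  [0,-0.03,-0.08,0,0],
  [0,-0.06,-0.08,0,0],
  [0,-0.1,-0.08,0,0],
  [0,-0.14,-0.08,0,0],
  [0,-0.18,-0.08,0,0],
  [0,-0.22,-0.08,0,0],
])

```text
time: 22.75
position: [0.5429, 0.0895, 0.2256]
tcp_rot: [0.997, 0.081, 0.001, -0.0]
ft_force: [1.1, -0.7, 0.0]
opening: 0.498
```

>>> step_arm([
  [-0.01,-0.04,0,0,0],
  [-0.02,-0.08,0,0,0],
  [-0.03,-0.12,0,0,0],
  [-0.04,-0.16,0,0,0],
  [-0.05,-0.2,0,0,0],
  [-0.05,-0.23,0,0,0],
  [-0.05,-0.25,0,0,0],
  [-0.05,-0.25,0,0,0],
])

```text
time: 23.42
position: [0.4527, 0.3296, 0.2254]
tcp_rot: [0.997, 0.083, 0.0, -0.001]
ft_force: [-0.3, -0.3, -1.3]
opening: 0.499
```

Run:
```python
from h import *
go(S(-.0545,-.1205,.065))
for n in('scene','top'):
    c=manip.camera(n); i=c['img'][110:290,160:360] if n=='scene' else c['img'][100:260,160:420]
    cv2.imwrite(f'pics/{n}_8.png',cv2.resize(i,None,fx=3,fy=3,interpolation=cv2.INTER_CUBIC))
    g=cv2.cvtColor(c['img'],cv2.COLOR_BGR2GRAY);P=cloud(c);k=S(-.055,-.12,0)
    m=(g<60)&(np.abs(P[...,2]-.08)<.012)&(np.hypot(P[...,0]-k[0],P[...,1]-k[1])<.03)
    v,u=np.nonzero(m);print(n,m.sum(),toS(onz(c,[[u.mean(),v.mean()]],.080)[0]))
```

```text
t 23.42 S [-0.1046  0.3506  0.2254] shift [0.0482 0.4715 0.16  ] turn 0.0037 F [-0.27 -0.33 -1.27] open 0.499
scene 51 [-0.0522265  -0.12257595  0.08      ]
top 34 [-0.05554401 -0.12035583  0.08      ]
```

View pics/scene_8.png

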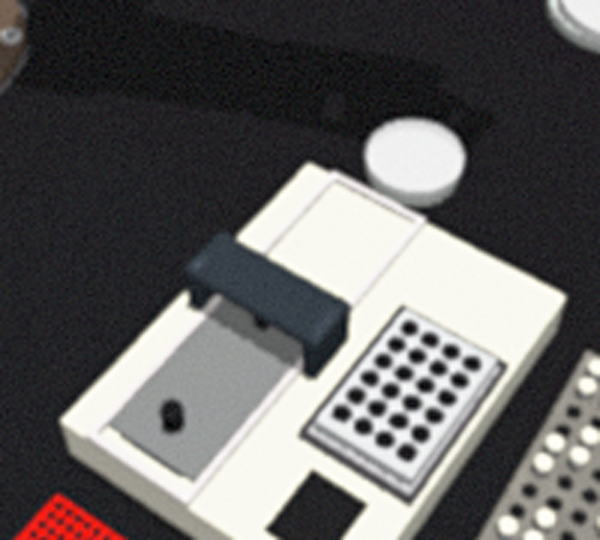

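View pics/top_8.png

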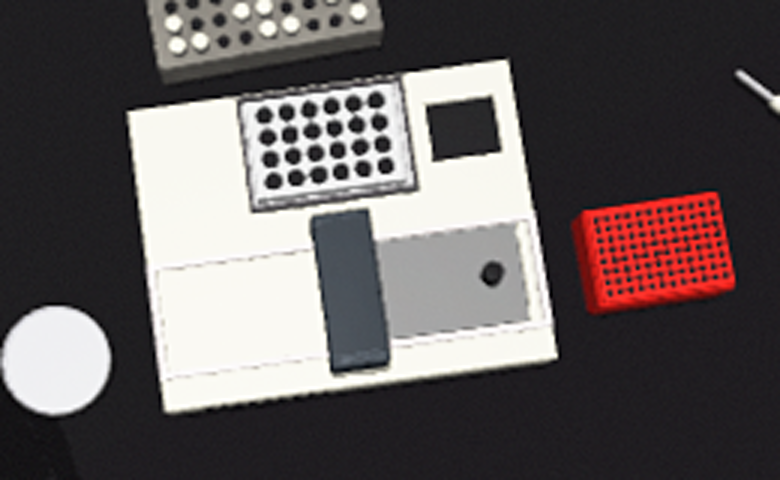

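The cover is home: the knob at (491,273) in the top view measures shaker y = -0.120. Plate, dish and tip box are unmoved and the arm is clear.

```bash
python3 -c "
from workcell import manip
print(manip.get_state()['qvel'].round(3)); print(manip.sign_off())"
```

```text
[-0.033 -0.003  0.013 -0.003 -0.003 -0.007]
the job is handed in; nothing more can be done
None
```

The shaker was started and the cover closed again, and I handed the job in at about 23.5 s. `sign_off` gave no verdict.

- **Opening:** I slid the cover to about half open by the knob, let go, and took it by the tab to the open stop, where the arm felt about 15 N.
- **Button:** I pressed with closed fingers until it bottomed. The tool height stayed at 46.2 mm when I eased the command back, so it was on its stop. I held it for about 1.9 s, then let go. The force was 12 N at first and about 10 N for most of the hold, above the 5 N needed for full travel.
- **Closing:** I slid the cover back by the tab, changed to the knob, and pushed it to the home stop, where the arm felt about 14 N.

**Last checks:** The knob measured shaker y = -0.120 m in the top view and -0.123 m in the scene view. Home is -0.120 m, and the scene reading includes some of the knob's side. In the pictures the plate, dish and tip box look unmoved, and the arm stood clear and touching nothing. No check failed.

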